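# Sort the kitchen odds and ends into the drawer trays

### The arm

A 7-joint arm with a two-finger parallel gripper is mounted at the origin on a cart in front of the work surface, level with it; the furniture and walls round the work are solid. World frame = base frame: x ahead of the robot, y to its left, z up, the work surface at z = 0. Lengths are in m, angles in rad, forces in N, time in s.
With the tool pointing down it reaches from about 0.4 to 0.9 m from the base axis. Payload 5.5 kg.
Tool frame: the origin (TCP) lies between the finger pads; the fingertips stand 17 mm ahead of it and the grasp point (between the pads) lies 2 mm behind it (tcp_to_tips is the distance from the TCP to the fingertips, in m); z points along the fingers, y is the line along which they close (so a half turn about z gives the same grasp; the last joint's range is limited). The gripper opens to 92 mm and grips with 3 to 60 N. Pads are 19 mm wide; open, the fingers measure 130 mm over their backs; the gripper's body (75 mm by 190 mm) begins 47 mm behind the grasp point.
Start: joints at [-0.926, 0.501, -0.427, 1.55, 0.221, 1.138, -0.21], TCP at [0.242, 0.603, 0.244] pointing down, gripper open.
Joint ranges: [-2.88, 2.88], [-0.31, 2.03], [-1.54, 1.56], [0.2, 2.42], [-1.41, 4.55], [0.19, 2.02], [-2.57, 2.57]. Speed limits (rad/s): [2.57, 2.57, 3.14, 3.14, 3.14, 3.14, 3.14].

### API

Orientations are given as a unit quaternion [w, x, y, z].
In Python, from plant import get_state, grab_frame, camera_info, job_done, tcp_to_tips gives the robot as it stands. The module is installed in compiled form; this text tells all that it offers.
- The arm moves only by the shell command python3 -m creep 'ROWS'. ROWS is JSON, a list that holds one entry, the list of rows, each a list of 7 numbers: the shift along the tool's x, y, z in cm, then the turn, a rotation vector about the tool's x, y, z in units of 5 degrees (1.0 is 5 degrees), then the finger opening in cm, from 0 to 9.18. A call has 1 to 20 rows; each row shifts and turns the commanded pose from where the row before left it, along the tool's axes as they then stand; what a row does not reach is not made up. A row lasts 1/12 s, in which the tool goes at most 41.7 mm and 7.16 degrees, less where a joint would pass 70% of its speed; a pose out of reach is approached as far as the arm can. A call with a gripper value outside its range is refused whole. The fingers move at their own pace and stop on an object; the grip force is fixed at half the most. Time passes only in rows, so rows that do not move let the fingers close. It gives the time, the measured TCP pose, the force, the opening and the grip force at its end, in the units of the state.
- get_state(): the state, without advancing time (a new reading comes with each control period).
- grab_frame(name): name is "scene" or "top" or "wrist"; returns (picture, depth): 420x560x3 uint8, red, green, blue; 420x560 float32, m along the optical axis (not along the pixel's ray), 0 where there is no reading.
- camera_info(name): a dict with "mtx" (3x3 intrinsics, pixels), "R" (3x3) and "t" (3): a world point X has camera coordinates R X + t; the wrist camera has in their place "T_tool_cam" (4x4, takes a point from camera to tool coordinates, whose origin is the TCP and whose axes are the flange's). Camera axes: x right, y down, z forward; pixel columns grow to the right and rows downward; lengths in m; the calibration is good to about 2 mm. A picture is of the moment at which its call begins: read the wrist's pose just before it. camera_info takes no time and is no camera call.
- job_done(): hands the job in; it is judged then, once.
The state is a dict: "t": time; "joints": joint angles; "qd": joint speeds; "joint_torque": joint torques, N m; "ee_pos": TCP position; "eef_rot": TCP orientation; "wrist_force": force on the tool from outside, world axes, zero at the start; "wrist_torque": the same for the moment, N m; "opening": opening from 0.0 (shut) to 1.0 (fully open); "finger_force": force on a finger pad.
Only numpy, scipy, OpenCV 4.12 (cv2) and the standard library are available. Lean on these libraries where they do the work, as an engineer would, in place of code of your own. Each camera call takes 0.05 s, during which the arm holds its last target. There are 200 camera calls.

### The job

Sort the five odds and ends lying on the table into the three drawer trays: the household bits (red matchbox and purple clothes peg) go in the white tray, the electrical bits (black USB stick and white plug adapter) in the blue tray, and the first-aid things (the white box of plasters with blue panels) in the green tray. Everything must end up lying flat on the floor of its tray, the same way up as it started, not on top of something else or propped on a wall; leave the jam jar and the coffee mug where they stand.

Things in the scene. Friction and masses are not known exactly. Their poses are not given: they have to be found in the camera images.
- white_tray: White open plastic tray, for the matchbox and the clothes peg. Origin: centre of its underside, on the table (z = 0); x points away from the robot (within 0.03 rad), y left, z up. Outside 118 (x) by 148 (y) mm, 24 mm high; walls and floor 4 mm thick, inner floor 110 by 140 mm, 4 mm above the origin. Fixed; its place in the row of trays changes.
- blue_tray: Blue open plastic tray of the same make and size, for the two electrical things. Origin: centre of its underside, on the table (z = 0); x points away from the robot (within 0.03 rad), y left, z up. Outside 118 (x) by 148 (y) mm, 24 mm high; walls and floor 4 mm thick, inner floor 110 by 140 mm, 4 mm above the origin. Fixed; its place in the row of trays changes.
- green_tray: Green open plastic tray of the same make and size, for the box of plasters. Origin: centre of its underside, on the table (z = 0); x points away from the robot (within 0.03 rad), y left, z up. Outside 118 (x) by 148 (y) mm, 24 mm high; walls and floor 4 mm thick, inner floor 110 by 140 mm, 4 mm above the origin. Fixed; its place in the row of trays changes.
- match_box: Red card matchbox with cream panels, 48 mm (its x) by 61 mm (its y), 15 mm high. Its origin is the centre of its underside, z up. It starts lying flat on the table, in a row with the other four loose things between the robot and the trays.
- plaster_box: White card box with blue panels (sticking plasters), 59 mm (its x) by 77 mm (its y), 18 mm high. Its origin is the centre of its underside, z up. It starts lying flat on the table, in a row with the other four loose things between the robot and the trays.
- usb_stick: Black USB stick with a silver plug, 57 mm long (its y), 9 mm high; the black body, 23 mm wide (x), reaches from y = -13 to y = +28 mm, the narrower plug (from x = -5 to +12 mm) from there to y = -28 mm. Pinch the body across x. Its origin is the centre of its underside, z up. It starts lying flat on the table, in a row with the other four loose things between the robot and the trays.
- plug_adapter: White plastic plug adapter, 36 mm (its x) by 41 mm (its y), 28 mm high; the larger half, full 36 mm wide, reaches from y = -10 to y = +21 mm, the smaller half beside it (x = -10 to +18 mm, from 4 to 24 mm high) to y = -21 mm. Pinch the larger half across x. Its origin is the centre of its underside, z up. It starts lying flat on the table, in a row with the other four loose things between the robot and the trays.
- peg: Purple plastic clothes peg lying down, 15 mm wide (its x), 72 mm long (its y), 12 mm high. Its origin is the centre of its underside, z up. It starts lying flat on the table, in a row with the other four loose things between the robot and the trays.
- jam_jar: Bystander: closed jar of red jam, 69 mm across, 99 mm high, standing on the grey kitchen scale beyond the trays. Origin at the centre of its underside. Not to be moved.
- coffee_mug: Bystander: pink and white mug, 90 mm across without its handle, 105 mm high, standing on the front rim of the sink to the right of the table. Origin at the centre of its underside (handle included). Not to be moved.

How it is judged:
At the end, for the whole second after the job is handed in: Matchbox and peg lie in the white tray, USB stick and plug adapter in the blue, plaster box in the green: each within the walls, underside less than 5 mm above the tray floor, tilted less than 0.12 rad, starting top side up, released and at rest (under 20 mm/s) (x of match_box in the frame of white_tray between -0.055 and 0.055 m and y of match_box in the frame of white_tray between -0.07 and 0.07 m and z of match_box in the frame of white_tray between 0 and 0.009 m and angle between each of match_box, peg, usb_stick, plug_adapter, plaster_box's own z axis and vertical below 0.12 rad and linear speed of each of match_box, peg, usb_stick, plug_adapter, plaster_box below 0.02 m/s and x of peg in the frame of white_tray between -0.055 and 0.055 m and y of peg in the frame of white_tray between -0.07 and 0.07 m and z of peg in the frame of white_tray between 0 and 0.009 m and x of usb_stick in the frame of blue_tray between -0.055 and 0.055 m and y of usb_stick in the frame of blue_tray between -0.07 and 0.07 m and z of usb_stick in the frame of blue_tray between 0 and 0.009 m and x of plug_adapter in the frame of blue_tray between -0.055 and 0.055 m and y of plug_adapter in the frame of blue_tray between -0.07 and 0.07 m and z of plug_adapter in the frame of blue_tray between 0 and 0.009 m and x of plaster_box in the frame of green_tray between -0.055 and 0.055 m and y of plaster_box in the frame of green_tray between -0.07 and 0.07 m and z of plaster_box in the frame of green_tray between 0 and 0.009 m); the robot touches nothing.
It fails at once if the jam jar is shifted by more than 25 mm (distance of jam_jar from where it was at the start of the episode above 0.025 m).
It fails at once if the coffee mug is shifted by more than 25 mm (distance of coffee_mug from where it was at the start of the episode above 0.025 m).
It also fails if it takes over 112 s, if anything falls off the work surface, if the arm or the gripper's body presses on something with over 40 N, if the wrist force passes 120 N, or if a joint passes its speed limit or range.

## Working session

There is one attempt and no reset: what is moved stays moved. The work goes in short steps, Python scripts to look and compute and a shell command to move; the robot and the scene stay as the last step left them, time stands still between calls to the robot, and variables do not carry over. Pictures are saved under pics/ and viewed, at most 14 in all, crops included, and the job is handed in when it is done.

```bash
mkdir -p pics
python3 - <<'E'
from plant import *
import cv2,numpy as np
s=get_state();print({k:np.round(v,3) for k,v in s.items()})
for n in("top","scene"):
    p,d=grab_frame(n);cv2.imwrite(f"pics/{n}0.png",p[:,:,::-1]);np.save(f"pics/{n}0.npy",d)
    c=camera_info(n);print(n,np.round(c["mtx"],1).tolist(),np.round(-c["R"].T@c["t"],3),np.round(c["R"],2).tolist(),(d>0).mean())
print(np.round(camera_info("wrist")["T_tool_cam"],3),tcp_to_tips)
E
```

```text
{'t': np.float64(0.0), 'joints': array([-0.926,  0.502, -0.427,  1.551,  0.221,  1.138, -0.21 ]), 'qd': array([ 0.   , -0.001,  0.001,  0.001,  0.   ,  0.002, -0.002]), 'joint_torque': array([-0.0000e+00, -5.6659e+01, -5.8160e+00, -2.7912e+01, -6.9000e-02,
        3.1000e-02,  0.0000e+00]), 'ee_pos': array([0.242, 0.603, 0.243]), 'eef_rot': array([-0.   ,  0.19 ,  0.982, -0.001]), 'wrist_force': array([-0.567, -0.158,  0.645]), 'wrist_torque': array([ 0.011,  0.004, -0.054]), 'finger_force': np.float64(0.0), 'opening': np.float64(1.0)}
top [[431.8, 0.0, 283.9], [0.0, 431.8, 207.9], [0.0, 0.0, 1.0]] [ 0.372 -0.124  1.176] [[0.02, -1.0, -0.0], [-0.98, -0.02, -0.21], [0.21, 0.0, -0.98]] 0.9958545918367347
scene [[422.4, 0.0, 282.8], [0.0, 422.4, 201.9], [0.0, 0.0, 1.0]] [ 0.13  -0.46   0.774] [[0.6, -0.8, -0.01], [-0.63, -0.46, -0.63], [0.5, 0.38, -0.78]] 0.9955654761904762
[[-0.001 -0.964 -0.266  0.071]
 [ 1.    -0.001 -0.     0.   ]
 [ 0.    -0.266  0.964 -0.141]
 [ 0.     0.     0.     1.   ]] 0.017
```

View pics/top0.png

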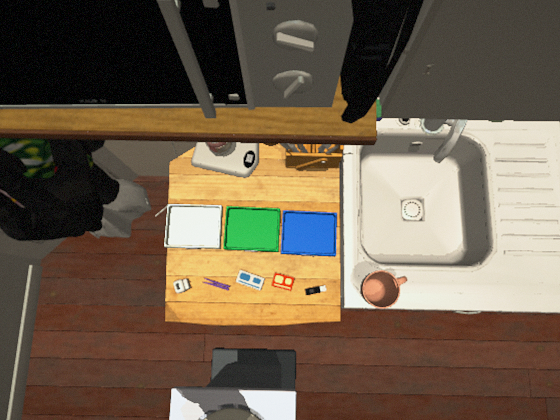

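View pics/scene0.png

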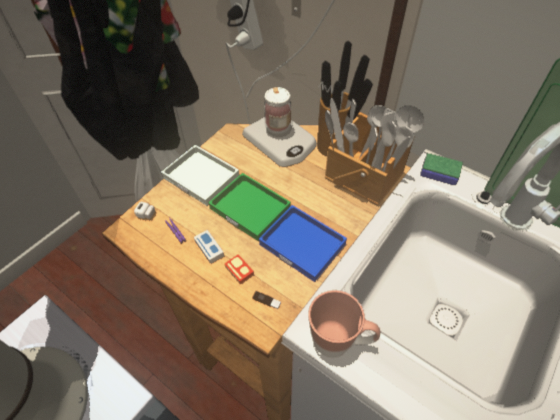

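Top view: adapter (182,285), peg (216,284), plasters (250,280), matchbox (283,281), USB (316,290); trays white (193,228), green (252,229), blue (309,233). The scene view shows the same order, with the adapter at (145,211) and the USB at (266,299).

```bash
cat > h.py <<'E'
import cv2,numpy as np
from plant import *
from scipy.spatial.transform import Rotation as Ro
def fixed(n):
    c=camera_info(n);R=np.array(c["R"]);return np.array(c["mtx"]),R.T,-R.T@np.array(c["t"])
def tool(s=None):
    s=s or get_state();q=s["eef_rot"];return Ro.from_quat([q[1],q[2],q[3],q[0]]).as_matrix(),np.array(s["ee_pos"])
def wrist(s):
    c=camera_info("wrist");T=np.array(c["T_tool_cam"]);R,p=tool(s)
    return np.array(c["mtx"]),R@T[:3,:3],p+R@T[:3,3]
def rays(cam,uv):
    K,R,o=cam;uv=np.atleast_2d(uv).astype(float)
    d=np.c_[(uv-K[[0,1],[2,2]])/K[[0,1],[0,1]],np.ones(len(uv))]@R.T
    return o,d
def plane(cam,uv,z):
    o,d=rays(cam,uv);return o+d*((z-o[2])/d[:,2])[:,None]
def tri(c1,u1,c2,u2):
    o1,d1=rays(c1,u1);o2,d2=rays(c2,u2);d1,d2=d1[0],d2[0]
    t=np.linalg.lstsq(np.c_[d1,-d2],o2-o1,rcond=None)[0]
    a,b=o1+d1*t[0],o2+d2*t[1];return (a+b)/2,np.linalg.norm(a-b)
def proj(cam,X):
    K,R,o=cam;x=(np.atleast_2d(X)-o)@R@K.T;return x[:,:2]/x[:,2:]
def notwood(p):
    h,s,v=cv2.split(cv2.cvtColor(p,cv2.COLOR_RGB2HSV))
    return (~((h>8)&(h<28)&(s>75)&(v>90))).astype(np.uint8)
def blob(m,uv,r):
    "filled blob of the mask nearest to uv within r px"
    k=np.zeros_like(m);cv2.circle(k,tuple(int(a) for a in uv),r,1,-1)
    cs,_=cv2.findContours(m&k,cv2.RETR_EXTERNAL,cv2.CHAIN_APPROX_NONE)
    c=max(cs,key=cv2.contourArea);c=cv2.convexHull(c);M=cv2.moments(c)
    return np.array([M["m10"]/M["m00"],M["m01"]/M["m00"]]),c[:,0]
def wimg(name):
    s=get_state();p,d=grab_frame("wrist");cv2.imwrite(f"pics/{name}.png",p[:,:,::-1]);return wrist(s),p,d
E
python3 - <<'E'
from h import *
T,S=fixed("top"),fixed("scene")
it=cv2.imread("pics/top0.png")[:,:,::-1].copy();is_=cv2.imread("pics/scene0.png")[:,:,::-1].copy()
mt,ms=notwood(it),notwood(is_)
seeds=dict(adapter=((182,285),(145,211),14),peg=((216,284),(175,231),17),plaster=((250,280),(208,246),18),match=((283,281),(239,268),17),usb=((316,290),(266,299),14))
for n,(a,b,r) in seeds.items():
    ca,ha=blob(mt,a,r);cb,hb=blob(ms,b,r)
    X,e=tri(T,ca,S,cb);P=plane(T,ha,X[2]).astype(np.float32)
    print(n,ca.round(1),cb.round(1),X.round(3),"gap",round(e,4),"rect",np.round(cv2.minAreaRect(P[:,:2])[1],3),"r",np.hypot(*X[:2]).round(2))
# trays by colour
h,s,v=cv2.split(cv2.cvtColor(it,cv2.COLOR_RGB2HSV))
for n,m,c in(("white",(s<70)&(v>120),(193,228)),("green",(h>45)&(h<80)&(s>100),(252,229)),("blue",(h>100)&(h<130)&(s>100),(309,233))):
    c,hh=blob(m.astype(np.uint8),c,42);P=plane(T,hh,.024)[:,:2].astype(np.float32)
    r=cv2.minAreaRect(P);print(n,np.round(r[0],3),np.round(r[1],3),r[2])
E
```

```text
Traceback (most recent call last):
cv2.error: OpenCV(4.12.0) /io/opencv/modules/imgproc/src/convhull.cpp:143: error: (-215:Assertion failed) total >= 0 && (depth == CV_32F || depth == CV_32S) in function 'convexHull'
```

```bash
cat > m.py <<'E'
from h import *
T,S=fixed("top"),fixed("scene")
it=cv2.imread("pics/top0.png")[:,:,::-1].copy();is_=cv2.imread("pics/scene0.png")[:,:,::-1].copy()
mt,ms=notwood(it),notwood(is_)
seeds=dict(adapter=((182,285),(145,211),14),peg=((216,284),(175,231),17),plaster=((250,280),(208,246),18),match=((283,281),(239,268),17),usb=((316,290),(266,299),14))
for n,(a,b,r) in seeds.items():
    ca,ha=blob(mt,a,r);cb,hb=blob(ms,b,r)
    X,e=tri(T,ca,S,cb);P=plane(T,ha,X[2])[:,:2].copy().astype(np.float32)
    print(n,ca.round(1),cb.round(1),X.round(3),"gap",round(e,4),"rect",np.round(cv2.minAreaRect(P)[1],3),"r",np.hypot(*X[:2]).round(2))
h,s,v=cv2.split(cv2.cvtColor(it,cv2.COLOR_RGB2HSV))
for n,m,c in(("white",(s<70)&(v>120),(193,228)),("green",(h>45)&(h<80)&(s>100),(252,229)),("blue",(h>100)&(h<130)&(s>100),(309,233))):
    c,hh=blob(m.astype(np.uint8),c,42);P=plane(T,hh,.024)[:,:2].copy().astype(np.float32)
    r=cv2.minAreaRect(P);print(n,np.round(r[0],3),np.round(r[1],3),r[2])
print(tool()[0].round(3))
E
python3 m.py
```

```text
adapter [181.2 285.3] [143.9 209.9] [0.407 0.148 0.018] gap 0.0002 rect [0.034 0.039] r 0.43
peg [216.2 283.9] [175.1 230.1] [0.414 0.057 0.009] gap 0.0005 rect [0.07  0.014] r 0.42
plaster [249.9 279.6] [208.5 245.6] [ 0.427 -0.032  0.012] gap 0.0002 rect [0.071 0.034] r 0.43
match [282.6 281.3] [239.  268.2] [ 0.424 -0.12   0.01 ] gap 0.0007 rect [0.053 0.035] r 0.44
usb [315.3 289.6] [266.9 299.9] [ 0.405 -0.208  0.005] gap 0.0013 rect [0.016 0.054] r 0.45
white [0.566 0.141] [0.121 0.179] 1.2260299921035767
green [ 0.563 -0.033] [0.148 0.119] 88.36934661865234
blue [ 0.554 -0.187] [0.147 0.118] 88.62397003173828
[[-0.928  0.373 -0.001]
 [ 0.373  0.928 -0.002]
 [ 0.    -0.002 -1.   ]]
```

```bash
python3 -m creep '[[[-2.4,-3.1,-0.35,0,0,0,9.1],[-2.4,-3.1,-0.35,0,0,0,9.1],[-2.4,-3.1,-0.35,0,0,0,9.1],[-2.4,-3.1,-0.35,0,0,0,9.1],[-2.4,-3.1,-0.35,0,0,0,9.1],[-2.4,-3.1,-0.35,0,0,0,9.1],[-2.4,-3.1,-0.35,0,0,0,9.1],[-2.4,-3.1,-0.35,0,0,0,9.1],[-2.4,-3.1,-0.35,0,0,0,9.1],[-2.4,-3.1,-0.35,0,0,0,9.1],[-2.4,-3.1,-0.35,0,0,0,9.1],[-2.4,-3.1,-0.35,0,0,0,9.1],[0,0,0,0,0,-1.1,9.1],[0,0,0,0,0,-1.1,9.1],[0,0,0,0,0,-1.1,9.1],[0,0,0,0,0,-1.1,9.1]]]'
python3 - <<'E'
from h import *
s=get_state();print(tool(s)[0].round(3),s["joints"].round(2))
c,p,d=wimg("w0");print(c[0].round(1))
E
```

```text
t: 1.43
ee_pos: [0.3706, 0.1502, 0.2855]
eef_rot: [-0.0, -0.003, 1.0, -0.0]
wrist_force: [-0.9, 0.6, 0.2]
opening: 0.991
finger_force: 0.0
[[-1.    -0.006 -0.   ]
 [-0.006  1.    -0.   ]
 [ 0.    -0.    -1.   ]] [-0.27 -0.03 -0.17  2.09 -0.01  1.09  1.13]
[[291.1   0.  273.5]
 [  0.  291.1 209.8]
 [  0.    0.    1. ]]
```

View pics/w0.png

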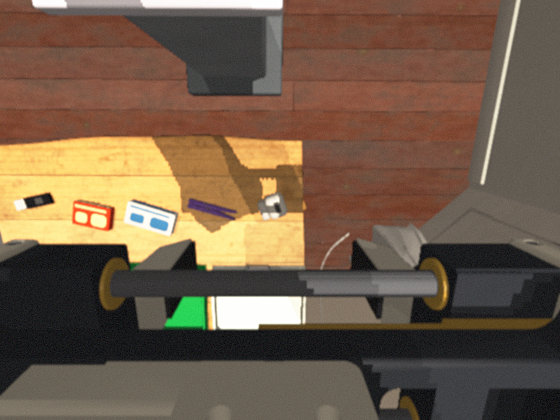

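The wrist image shows the row at rows 195–215: USB (33,201), matchbox (92,215), plasters (151,216), peg (211,208), adapter (272,206). The gripper hides the trays. I'll take a second wrist view further right.

```bash
python3 -m creep '[[[-0.6,-3.4,0,0,0,0,9.1],[-0.6,-3.4,0,0,0,0,9.1],[-0.6,-3.4,0,0,0,0,9.1],[-0.6,-3.4,0,0,0,0,9.1],[-0.6,-3.4,0,0,0,0,9.1],[0,0,0,0,0,0,9.1]]]'
cat > m2.py <<'E'
from h import *
s=get_state();c1,p,d=wimg("w1")
T=fixed("top");it=cv2.imread("pics/top0.png")[:,:,::-1].copy()
coarse=dict(adapter=((.407,.148,.014),(181.2,285.3),.034,14),peg=((.414,.057,.006),(216.2,283.9),.045,17),plaster=((.427,-.032,.012),(249.9,279.6),.052,18),match=((.424,-.12,.01),(282.6,281.3),.045,17),usb=((.405,-.208,.005),(315.3,289.6),.036,14))
hsv=cv2.cvtColor(p,cv2.COLOR_RGB2HSV)
m=notwood(p);cv2.imwrite("pics/w1m.png",m*255)
vis=p[:,:,::-1].copy()
for n,(X,ut,r,_) in coarse.items():
    u=proj(c1,X)[0]; rp=int(r*291/(c1[2][2]))+3
    cu,hh=blob(m,u,rp)
    Y,e=tri(c1,cu,T,ut)
    P=plane(c1,hh,X[2])[:,:2].copy().astype(np.float32);R=cv2.minAreaRect(P);b=cv2.boxPoints(R)
    e1=b[1]-b[0];e2=b[2]-b[1];L=max(e1,e2,key=np.linalg.norm)
    print(n,cu.round(1),"tri",Y.round(3),round(e,4),"ctr",np.round(R[0],4),"size",np.round(sorted(R[1]),3),"long axis deg",round(np.degrees(np.arctan2(L[1],L[0]))%180,1))
    cv2.polylines(vis,[hh.reshape(-1,1,2)],True,(0,255,0),1)
cv2.imwrite("pics/w1v.png",cv2.resize(vis[130:260,80:480],None,fx=2,fy=2))
E
python3 m2.py
```

```text
t: 1.98
ee_pos: [0.4015, -0.0256, 0.2857]
eef_rot: [0.0, 0.004, 1.0, -0.001]
wrist_force: [0.1, 0.8, 0.1]
opening: 0.991
finger_force: 0.0
adapter [396.  184.4] tri [0.407 0.148 0.017] 0.0001 ctr [0.4084 0.1489] size [0.037 0.042] long axis deg 109.9
peg [330.8 188.3] tri [0.413 0.057 0.011] 0.0 ctr [0.4144 0.0579] size [0.014 0.073] long axis deg 74.1
plaster [269.3 197.4] tri [ 0.426 -0.032  0.01 ] 0.0005 ctr [ 0.4266 -0.032 ] size [0.037 0.071] long axis deg 72.0
match [209.6 196.5] tri [ 0.424 -0.12   0.012] 0.0001 ctr [ 0.4247 -0.12  ] size [0.036 0.055] long axis deg 76.6
usb [149.8 183.1] tri [ 0.404 -0.207  0.007] 0.0 ctr [ 0.4046 -0.2081] size [0.015 0.057] long axis deg 102.6
```

View pics/w1v.png

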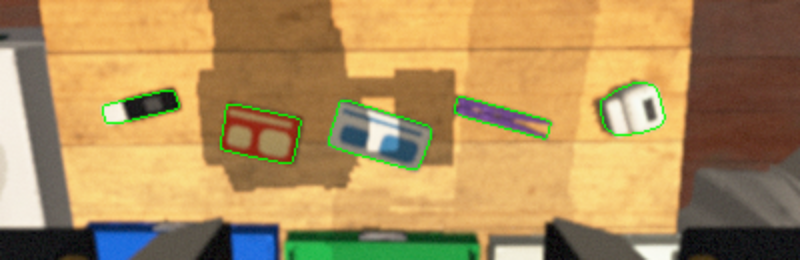

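The crop shows all five outlined cleanly: plasters (380,135), match (261,133), USB (140,106), peg (503,117), adapter (632,108). The boxes lie turned within the given x/y extents (plasters really about 37x71, match about 36x55), which agrees with the text's sizes as bounding boxes.

```bash
python3 -m creep '[[[-2.6,-0.6,0,0,0,0,9.1],[0,0,1.4,0,0,-1.31,9.1],[0,0,1.4,0,0,-1.31,9.1],[0,0,1.4,0,0,-1.31,9.1],[0,0,1.4,0,0,-1.31,9.1],[0,0,1.4,0,0,-1.31,9.1],[0,0,1.4,0,0,-1.31,9.1],[0,0,1.4,0,0,-1.31,9.1],[0,0,1.4,0,0,-1.31,9.1],[0,0,1.4,0,0,-1.31,9.1],[0,0,1.4,0,0,-1.31,9.1],[0,0,1.4,0,0,-1.31,9.1],[0,0,0,0,0,0,9.1]]]'
cat > look.py <<'E'
# look.py name x y z r : blob near the world point in a fresh wrist view; offset from the TCP in tool cm
import sys
from h import *
n=sys.argv[1];X=np.array([float(a) for a in sys.argv[2:5]]);r=float(sys.argv[5])
s=get_state();R,p=tool(s);c,im,d=wimg(n)
u=proj(c,X)[0];D=((X-c[2])@c[1])[2];cu,hh=blob(notwood(im),u,int(r*291/D))
P=plane(c,hh,X[2])[:,:2].copy().astype(np.float32);q=cv2.minAreaRect(P);b=cv2.boxPoints(q)
e=[b[1]-b[0],b[2]-b[1]];L=max(e,key=np.linalg.norm)
k=np.zeros(im.shape[:2],np.uint8);cv2.fillConvexPoly(k,hh,1);v,uu=np.nonzero(k&(d>0))
o,dr=rays(c,np.c_[uu,v]);z=o[2]+dr[:,2]*d[v,uu]
print(n,"px",cu.round(1),"ctr",np.round(q[0],4),"size",np.round(sorted(q[1]),3),"long",round(np.degrees(np.arctan2(L[1],L[0]))%180,1),"depth z pct10/50/90",np.percentile(z,[10,50,90]).round(3))
dl=R.T@(np.array([*q[0],0.02])-p);print("TCP",p.round(4),"tool y deg",round(np.degrees(np.arctan2(R[1,1],R[0,1])),1),"tool offset cm",(dl*100).round(2),"joints",s["joints"].round(2))
vis=im[:,:,::-1].copy();cv2.polylines(vis,[hh.reshape(-1,1,2)],True,(0,255,0),1);cv2.imwrite(f"pics/{n}v.png",vis)
E
python3 look.py pl .4266 -.032 .014 .048
python3 - <<'E'
from h import *
T,S=fixed("top"),fixed("scene")
def msk(f):
    h,s,v=cv2.split(cv2.cvtColor(cv2.imread(f),cv2.COLOR_BGR2HSV));k=np.ones((5,5),np.uint8)
    return [cv2.morphologyEx(m.astype(np.uint8),cv2.MORPH_OPEN,k) for m in((s<70)&(v>120),(h>45)&(h<80)&(s>100),(h>100)&(h<130)&(s>100))]
for n,a,b,ca,cb in zip("WGB",msk("pics/top0.png"),msk("pics/scene0.png"),((193,228),(252,229),(309,233)),((200,174),(250,206),(303,243))):
    ua,ha=blob(a,ca,38);ub,hb=blob(b,cb,50);X,e=tri(T,ua,S,ub)
    P=plane(T,ha,.02)[:,:2].copy().astype(np.float32);q=cv2.minAreaRect(P);print(n,X.round(3),round(e,4),np.round(q[0],3),np.round(q[1],3),round(q[2],1))
E
```

```text
t: 3.12
ee_pos: [0.4232, -0.0259, 0.1409]
eef_rot: [-0.007, -0.543, 0.84, 0.002]
wrist_force: [0.2, -0.4, 1.0]
opening: 0.993
finger_force: 0.0
pl px [266.  202.4] ctr [ 0.4266 -0.032 ] size [0.035 0.072] long 72.2 depth z pct10/50/90 [0.017 0.018 0.019]
TCP [ 0.4232 -0.0259  0.1409] tool y deg 155.8 tool offset cm [ 0.3  -0.69 12.09] joints [ 0.4   0.26 -0.45  2.17  0.17  0.76  2.56]
W [0.559 0.123 0.033] 0.0117 [0.566 0.123] [0.141 0.12 ] 89.8
G [ 0.565 -0.032  0.006] 0.001 [ 0.563 -0.033] [0.148 0.119] 88.7
B [ 0.557 -0.189  0.004] 0.0014 [ 0.555 -0.187] [0.147 0.119] 88.6
```

Joint 7 hit its limit going that way, so I'll take the half-turn equivalent.

```bash
python3 -m creep '[[[0,0,0,0,0,1.4,9.1],[0,0,0,0,0,1.4,9.1],[0,0,0,0,0,1.4,9.1],[0,0,0,0,0,1.4,9.1],[0,0,0,0,0,1.4,9.1],[0,0,0,0,0,1.4,9.1],[0,0,0,0,0,1.4,9.1],[0,0,0,0,0,1.4,9.1],[0,0,0,0,0,1.4,9.1],[0,0,0,0,0,1.4,9.1],[0,0,0,0,0,1.4,9.1],[0,0,0,0,0,1.4,9.1],[0,0,0,0,0,1.4,9.1],[0,0,0,0,0,1.4,9.1],[0,0,0,0,0,1.4,9.1],[0,0,0,0,0,1.4,9.1],[0,0,0,0,0,1.4,9.1],[0,0,0,0,0,1.4,9.1],[0,0,0,0,0,1.4,9.1],[0,0,0,0,0,1.4,9.1]]]'
python3 -m creep '[[[0,0,0,0,0,1.34,9.1],[0,0,0,0,0,1.34,9.1],[0,0,0,0,0,1.34,9.1],[0,0,0,0,0,1.34,9.1],[0,0,0,0,0,1.34,9.1],[-0.5,0.5,0,0,0,0,9.1],[0,0,0,0,0,0,9.1]]]'
python3 look.py pl2 .4266 -.032 .014 .048
```

```text
t: 4.83
ee_pos: [0.4252, -0.0264, 0.1431]
eef_rot: [-0.001, 0.607, 0.795, -0.006]
wrist_force: [0.2, 0.3, 0.1]
opening: 0.992
finger_force: 0.0
t: 5.42
ee_pos: [0.4291, -0.0338, 0.143]
eef_rot: [0.001, 0.807, 0.59, -0.006]
wrist_force: [0.5, -0.0, 1.0]
opening: 0.991
finger_force: 0.0
pl2 px [271.1 203.5] ctr [ 0.4264 -0.0326] size [0.034 0.071] long 72.5 depth z pct10/50/90 [0.017 0.018 0.019]
TCP [ 0.4291 -0.0338  0.143 ] tool y deg -17.6 tool offset cm [ 0.16 -0.22 12.3 ] joints [-0.06  0.23  0.07  2.18 -0.01  0.74 -0.28]
```

```bash
python3 -m creep '[[[0.15,-0.2,2.0,0,0,0,6],[0,0,2.6,0,0,0,6],[0,0,2.6,0,0,0,6],[0,0,2.6,0,0,0,6],[0,0,2.4,0,0,0,6],[0,0,0,0,0,0,6],[0,0,0,0,0,0,2.5],[0,0,0,0,0,0,2.5],[0,0,0,0,0,0,2.5],[0,0,0,0,0,0,2.5],[0,0,0,0,0,0,2.5],[0,0,0,0,0,0,2.5]]]'
```

```text
t: 6.47
ee_pos: [0.4253, -0.0325, 0.0206]
eef_rot: [0.0, 0.808, 0.59, -0.006]
wrist_force: [-0.8, 0.7, 2.8]
opening: 0.37
finger_force: 30.0
```

```bash
python3 -m creep '[[[0,0,-2.5,0,0,0,2.5],[0,0,-2.5,0,0,0,2.5],[0,0,-2.5,0,0,0,2.5],[0,0,0,0,0,-1.17,2.5],[0,0,0,0,0,-1.17,2.5],[0,0,0,0,0,-1.17,2.5],[0,2.78,0,0,0,0,2.5],[0,2.78,0,0,0,0,2.5],[0,2.78,0,0,0,0,2.5],[0,2.78,0,0,0,0,2.5],[0,2.78,0,0,0,0,2.5],[0,0,2,0,0,0,2.5],[0,0,2,0,0,0,2.5],[0,0,1.5,0,0,0,2.5],[0,0,1.0,0,0,0,2.5],[0,0,0,0,0,0,2.5],[0,0,0,0,0,0,2.5]]]'
python3 - <<'E'
from h import *
wimg("pl3")
E
```

```text
t: 7.88
ee_pos: [0.5636, -0.0329, 0.0284]
eef_rot: [-0.002, 0.708, 0.706, -0.007]
wrist_force: [1.0, 1.4, -0.8]
opening: 0.364
finger_force: 30.0
```

View pics/pl3.png

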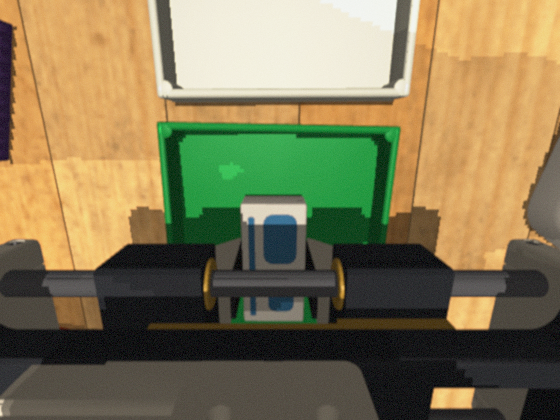

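The plasters hang level over the green tray floor (box at (273,255)), clear of the walls. Next: lower 2 mm, release and go to the peg.

```bash
python3 -m creep '[[[0,0,0.2,0,0,0,2.5],[0,0,0,0,0,0,5],[0,0,0,0,0,0,5],[0,0,0,0,0,0,5],[0,0,-2,0,0,0,5],[0,0,-4,0,0,0,5],[0,0,-4,0,0,0,5],[1.82,-2.98,0,0,0,0,5],[1.82,-2.98,0,0,0,0,5],[1.82,-2.98,0,0,0,0,5],[1.82,-2.98,0,0,0,0,5],[1.82,-2.98,0,0,0,0,5],[0,0,0,0,0,1.07,5],[0,0,0,0,0,1.07,5],[0,0,0,0,0,1.06,5],[0,0,0,0,0,0,5]]]'
python3 look.py pg .4144 .0579 .01 .044
```

```text
t: 9.27
ee_pos: [0.4167, 0.0597, 0.1281]
eef_rot: [0.0, 0.801, 0.599, -0.006]
wrist_force: [-0.9, 0.5, 0.6]
opening: 0.546
finger_force: 0.0
pg px [272.1 209.1] ctr [0.4139 0.0584] size [0.013 0.072] long 73.9 depth z pct10/50/90 [-0.     0.011  0.012]
TCP [0.4167 0.0597 0.1281] tool y deg -16.4 tool offset cm [-0.09 -0.15 10.81] joints [-0.21  0.25  0.    2.2   0.01  0.7  -0.5 ]
```

View pics/pgv.png

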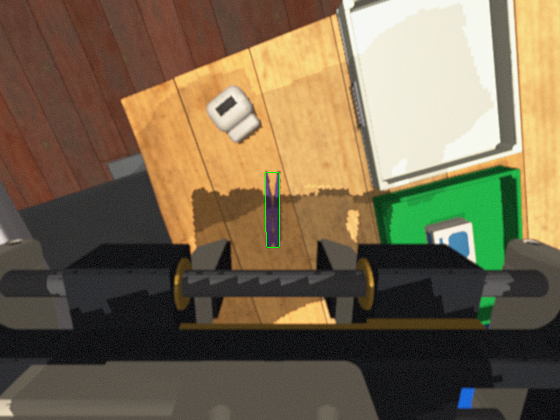

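The peg sits upright in the image at (272,210) with its split end up. The adapter at (233,113) has its larger half with the dark slot toward upper-left; the plasters lie in the green tray.

```bash
python3 -m creep '[[[-0.1,-0.15,2.3,0,0,0,5],[0,0,3,0,0,0,5],[0,0,3,0,0,0,5],[0,0,2.5,0,0,0,5],[0,0,0,0,0,0,5],[0,0,0,0,0,0,0.4],[0,0,0,0,0,0,0.4],[0,0,0,0,0,0,0.4],[0,0,0,0,0,0,0.4],[0,0,0,0,0,0,0.4],[0,0,0,0,0,0,0.4],[0,0,0,0,0,0,0.4],[0,0,-2,0,0,0,0.4],[0,0,-3,0,0,0,0.4],[0,0,-2.5,0,0,0,0.4]]]'
python3 -m creep '[[[0,0,0,0,0,1.34,0.4],[0,0,0,0,0,1.34,0.4],[0,0,0,0,0,1.34,0.4],[0,0,0,0,0,1.34,0.4],[0,0,0,0,0,1.34,0.4],[0,0,0,0,0,1.34,0.4],[0,0,0,0,0,1.34,0.4],[0,0,0,0,0,1.34,0.4],[0,0,0,0,0,1.34,0.4],[0,0,0,0,0,1.34,0.4],[0,0,0,0,0,1.34,0.4],[3.8,-0.53,0,0,0,0,0.4],[3.8,-0.53,0,0,0,0,0.4],[3.8,-0.53,0,0,0,0,0.4],[3.8,-0.53,0,0,0,0,0.4],[0,0,0,0,0,0,0.4]]]'
python3 - <<'E'
from h import *
c,p,d=wimg("pg2");print(tool()[0].round(3))
E
```

```text
t: 10.57
ee_pos: [0.4138, 0.0585, 0.0954]
eef_rot: [-0.0, 0.8, 0.6, -0.008]
wrist_force: [1.0, 0.2, -0.0]
opening: 0.159
finger_force: 30.0
t: 11.9
ee_pos: [0.5743, 0.0816, 0.0933]
eef_rot: [0.004, 1.0, 0.001, -0.001]
wrist_force: [0.7, 0.9, 0.6]
opening: 0.157
finger_force: 30.0
[[ 1.     0.002 -0.008]
 [ 0.002 -1.    -0.008]
 [-0.008  0.008 -1.   ]]
```

View pics/pg2.png

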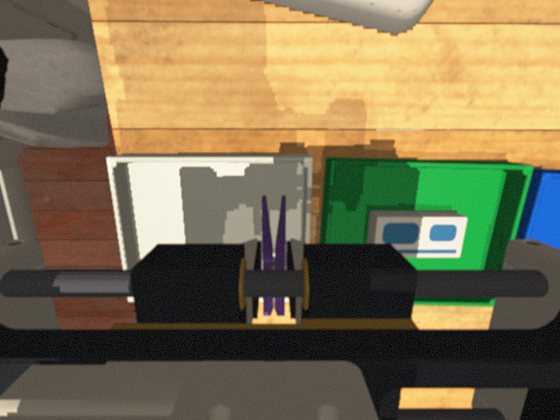

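Peg held, over the right part of the white tray. Tray rim corners are at about (108,158) and (312,158), far edge; I'll check them against the measured tray.

Run:
```python
from h import *
c=wrist(get_state());print(plane(c,[(108,158),(312,158),(325,158),(530,166)],.024).round(4))
```

```text
[[ 0.6216  0.1978  0.024 ]
 [ 0.6217  0.0532  0.024 ]
 [ 0.6217  0.0439  0.024 ]
 [ 0.616  -0.1046  0.024 ]]
```

```bash
python3 -m creep '[[[-0.8,-0.85,1.5,0,0,0,0.4],[0,0,2,0,0,0,0.4],[0,0,2,0,0,0,0.4],[0,0,1.1,0,0,0,0.4],[0,0,0.1,0,0,0,0.4],[0,0,0.1,0,0,0,0.4],[0,0,0,0,0,0,2.2],[0,0,0,0,0,0,2.2],[0,0,0,0,0,0,2.2],[0,0,0,0,0,0,2.2],[0,0,-2,0,0,0,2.2],[0,0,-4,0,0,0,2.2],[0,0,-4,0,0,0,5]]]'
python3 -m creep '[[[-2,3,0,0,0,0,5],[-2,3,0,0,0,0,5],[-2,3,0,0,0,0,5],[-2,3,0,0,0,0,5],[-2,3,0,0,0,0,5],[-2,3,0,0,0,0,5],[-2,3,0,0,0,0,5],[0,0,0,0,0,-1.39,6],[0,0,0,0,0,-1.39,6],[0,0,0,0,0,-1.39,6],[0,0,0,0,0,-1.39,6],[0,0,0,0,0,-1.39,6],[0,0,0,0,0,-1.39,6],[0,0,0,0,0,-1.39,6],[0,0,0,0,0,-1.39,6],[0,0,0,0,0,-1.39,6],[0,0,0,0,0,-1.39,6],[0,0,0,0,0,-1.39,6],[0,0,0,0,0,0,6]]]'
python3 look.py mb .4247 -.12 .013 .042
```

```text
t: 13.03
ee_pos: [0.5571, 0.0885, 0.1247]
eef_rot: [0.005, 1.0, 0.001, -0.007]
wrist_force: [1.0, 0.2, 1.1]
opening: 0.27
finger_force: 0.0
t: 14.62
ee_pos: [0.4192, -0.1215, 0.1283]
eef_rot: [-0.0, 0.784, 0.621, -0.007]
wrist_force: [0.5, 0.6, 0.1]
opening: 0.652
finger_force: 0.0
mb px [279.6 204.9] ctr [ 0.4246 -0.1191] size [0.035 0.055] long 77.6 depth z pct10/50/90 [0.014 0.015 0.016]
TCP [ 0.4192 -0.1215  0.1283] tool y deg -13.2 tool offset cm [ 0.47  0.56 10.82] joints [ 0.11  0.27  0.11  2.17 -0.03  0.71  0.01]
```

```bash
python3 -m creep '[[[0.4,0.55,2.3,0,0,0,6],[0,0,3,0,0,0,6],[0,0,3,0,0,0,6],[0,0,2.5,0,0,0,6],[0,0,0,0,0,0,6],[0,0,0,0,0,0,2.5],[0,0,0,0,0,0,2.5],[0,0,0,0,0,0,2.5],[0,0,0,0,0,0,2.5],[0,0,0,0,0,0,2.5],[0,0,0,0,0,0,2.5],[0,0,-2,0,0,0,2.5],[0,0,-3,0,0,0,2.5],[0,0,-2.5,0,0,0,2.5],[0,0,0,0,0,-1.25,2.5],[0,0,0,0,0,-1.25,2.5]]]'
python3 -m creep '[[[3.37,1.75,0,0,0,0,2.5],[3.37,1.75,0,0,0,0,2.5],[3.37,1.75,0,0,0,0,2.5],[3.37,1.75,0,0,0,0,2.5],[3.37,1.75,0,0,0,0,2.5],[3.37,1.75,0,0,0,0,2.5],[3.37,1.75,0,0,0,0,2.5],[3.37,1.75,0,0,0,0,2.5],[0,0,0,0,0,0,2.5]]]'
python3 - <<'E'
from h import *
s=get_state();R,p=tool(s);print(R.round(3));c,q,d=wimg("mb2")
E
```

```text
t: 16.0
ee_pos: [0.4266, -0.1193, 0.0968]
eef_rot: [0.001, 0.711, 0.703, -0.006]
wrist_force: [-1.4, 0.1, -0.8]
opening: 0.39
finger_force: 30.0
t: 16.75
ee_pos: [0.5721, 0.1584, 0.0917]
eef_rot: [-0.002, 0.71, 0.704, -0.003]
wrist_force: [1.1, 1.4, 0.2]
opening: 0.388
finger_force: 30.0
[[ 0.008  1.    -0.007]
 [ 1.    -0.008 -0.002]
 [-0.002 -0.007 -1.   ]]
```

View pics/mb2.png

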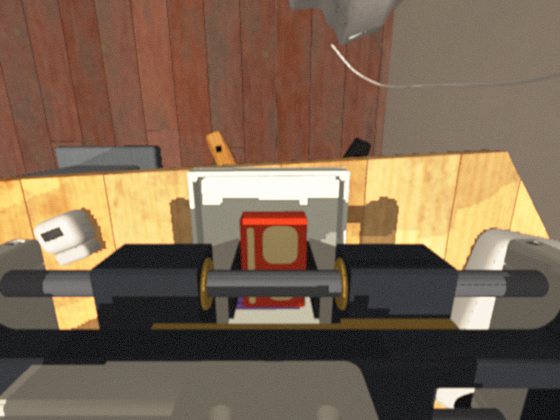

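The matchbox hangs level over the white tray's left part (rim at cols 190–349), with the peg below and behind it. Next: place it, then move to the adapter.

```bash
python3 -m creep '[[[-0.6,-0.6,1.5,0,0,0,2.5],[0,0,2,0,0,0,2.5],[0,0,2,0,0,0,2.5],[0,0,0.9,0,0,0,2.5],[0,0,0.1,0,0,0,2.5],[0,0,0.1,0,0,0,2.5],[0,0,0,0,0,0,5],[0,0,0,0,0,0,5],[0,0,0,0,0,0,5],[0,0,0,0,0,0,5],[0,0,-2,0,0,0,5],[0,0,-4,0,0,0,5],[0,0,-4,0,0,0,7],[-0.1,-3.9,0,0,0,0,7],[-0.1,-3.9,0,0,0,0,7],[-0.1,-3.9,0,0,0,0,7],[-0.1,-3.9,0,0,0,0,7],[0,0,0,0,0,0,7]]]'
python3 look.py ad .4084 .1489 .024 .032
```

```text
t: 18.3
ee_pos: [0.3978, 0.1397, 0.1257]
eef_rot: [-0.003, 0.712, 0.702, -0.011]
wrist_force: [-1.1, -0.4, -0.7]
opening: 0.759
finger_force: 0.0
ad px [286.8 201.1] ctr [0.4071 0.1501] size [0.033 0.039] long 110.2 depth z pct10/50/90 [0.022 0.026 0.028]
TCP [0.3978 0.1397 0.1257] tool y deg -0.8 tool offset cm [ 1.17  1.13 10.54] joints [-0.38  0.26 -0.02  2.19  0.01  0.71 -0.43]
```

View pics/adv.png

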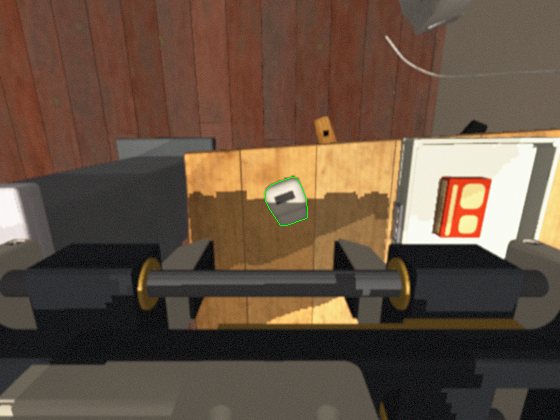

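The adapter is at (287,201), larger half (dark slot) up-image, i.e. toward +y. The matchbox lies flat in the white tray at (463,207).

```bash
python3 -m creep '[[[1.5,0.8,0,0,0,0,7],[0,0,2,0,0,-1.4,7],[0,0,2.2,0,0,-1.4,7],[0,0,2.2,0,0,-1.4,7],[0,0,2.2,0,0,0,7],[0,0,1.8,0,0,0,7],[0,0,0,0,0,0,7],[0,0,0,0,0,0,2],[0,0,0,0,0,0,2],[0,0,0,0,0,0,2],[0,0,0,0,0,0,2],[0,0,0,0,0,0,2],[0,0,0,0,0,0,2],[0,0,0,0,0,0,2],[0,0,-2,0,0,0,2],[0,0,-3,0,0,0,2],[0,0,-3,0,0,0,2]]]'
```

```text
t: 19.77
ee_pos: [0.4146, 0.1555, 0.1031]
eef_rot: [-0.003, 0.573, 0.819, -0.008]
wrist_force: [0.2, 0.2, -0.5]
opening: 0.363
finger_force: 30.0
```

```bash
python3 -m creep '[[[0,0,0,0,0,1.33,2],[0,0,0,0,0,1.33,2],[0,0,0,0,0,1.34,2],[-3.37,1.57,0,0,0,0,2],[-3.37,1.57,0,0,0,0,2],[-3.37,1.57,0,0,0,0,2],[-3.37,1.57,0,0,0,0,2],[-3.37,1.57,0,0,0,0,2],[-3.37,1.57,0,0,0,0,2],[-3.37,1.57,0,0,0,0,2],[-3.37,1.57,0,0,0,0,2],[-3.37,1.57,0,0,0,0,2],[0,0,0,0,0,0,2]]]'
python3 - <<'E'
from h import *
s=get_state();R,p=tool(s);print(R.round(3));c,q,d=wimg("ad2")
E
```

```text
t: 20.85
ee_pos: [0.5594, -0.1572, 0.1043]
eef_rot: [0.002, 0.71, 0.704, -0.007]
wrist_force: [-0.1, -1.7, 0.2]
opening: 0.36
finger_force: 30.0
[[ 0.008  1.    -0.007]
 [ 1.    -0.008 -0.014]
 [-0.014 -0.007 -1.   ]]
```

View pics/ad2.png

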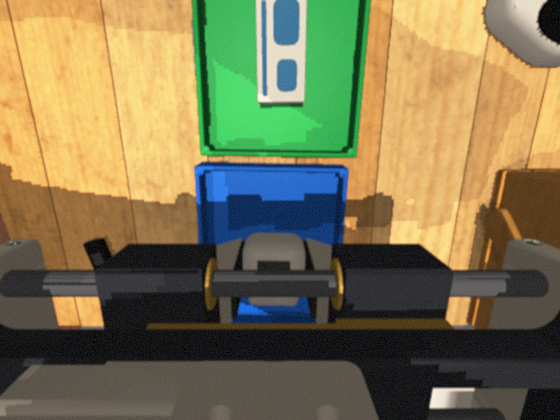

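The adapter hangs level over the blue tray (rim cols 197–347, far rim row 168), centred in x. The plasters lie flat in the green tray at (283,50). Next: place it and go to the USB stick.

```bash
python3 -m creep '[[[0.8,0,1.5,0,0,0,2],[0,0,2.5,0,0,0,2],[0,0,2.2,0,0,0,2],[0,0,1.2,0,0,0,2],[0,0,0.1,0,0,0,2],[0,0,0.1,0,0,0,2],[0,0,0,0,0,0,5.2],[0,0,0,0,0,0,5.2],[0,0,0,0,0,0,5.2],[0,0,0,0,0,0,5.2],[0,0,-2,0,0,0,5.2],[0,0,-4,0,0,0,5.2],[0,0,-4,0,0,0,5.2],[-1.3,-3.9,0,0,0,0,5.2],[-1.3,-3.9,0,0,0,0,5.2],[-1.3,-3.9,0,0,0,0,5.2],[-1.3,-3.9,0,0,0,0,5.2],[0,0,0,0,0,-1.3,5.2],[0,0,0,0,0,-1.3,5.2],[0,0,0,0,0,0,5.2]]]'
python3 look.py us .4046 -.2081 .008 .036
```

```text
t: 22.57
ee_pos: [0.4011, -0.1918, 0.1304]
eef_rot: [-0.001, 0.621, 0.784, -0.006]
wrist_force: [-0.2, 0.8, 0.2]
opening: 0.563
finger_force: 0.0
us px [274.5 222.1] ctr [ 0.4043 -0.207 ] size [0.018 0.054] long 103.4 depth z pct10/50/90 [0.007 0.009 0.01 ]
TCP [ 0.4011 -0.1918  0.1304] tool y deg 13.2 tool offset cm [-1.49  0.09 11.05] joints [ 0.33  0.28  0.05  2.15 -0.    0.72  0.61]
```

View pics/usv.png

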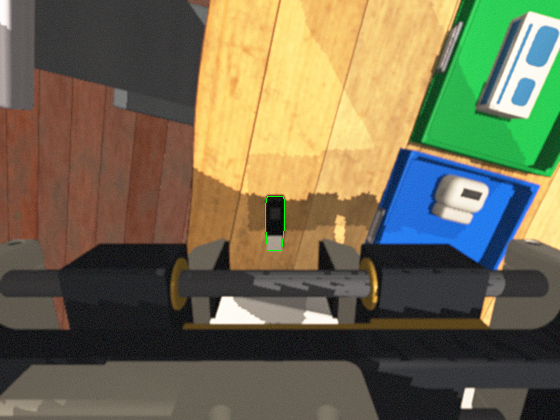

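The USB body (black) is at (275,212), its plug at (275,243) toward −y. The adapter lies flat in the blue tray's near-left part at (460,197).

```bash
python3 -m creep '[[[-0.75,0.1,2.3,0,0,0,5.2],[0,0,3,0,0,0,5.2],[0,0,3,0,0,0,5.2],[0,0,2.3,0,0,0,5.2],[0,0,0.5,0,0,0,5.2],[0,0,0,0,0,0,5.2],[0,0,0,0,0,0,0.6],[0,0,0,0,0,0,0.6],[0,0,0,0,0,0,0.6],[0,0,0,0,0,0,0.6],[0,0,0,0,0,0,0.6],[0,0,0,0,0,0,0.6],[0,0,0,0,0,0,0.6]]]'
python3 -m creep '[[[0,0,-2,0,0,0,0.6],[0,0,-3,0,0,0,0.6],[0,0,-3,0,0,0,0.6],[0,0,0,0,0,1.35,0.6],[0,0,0,0,0,1.35,0.6],[-0.38,3.9,0,0,0,0,0.6],[-0.38,3.9,0,0,0,0,0.6],[-0.38,3.9,0,0,0,0,0.6],[-0.38,3.9,0,0,0,0,0.6],[0,0,0,0,0,0,0.6]]]'
python3 - <<'E'
from h import *
s=get_state();R,p=tool(s);print(R.round(3));c,q,d=wimg("us2")
E
```

```text
t: 23.7
ee_pos: [0.4032, -0.1993, 0.0189]
eef_rot: [-0.002, 0.622, 0.783, -0.006]
wrist_force: [0.3, 0.2, 2.9]
opening: 0.189
finger_force: 30.0
t: 24.53
ee_pos: [0.5681, -0.2144, 0.0975]
eef_rot: [0.002, 0.709, 0.705, -0.004]
wrist_force: [1.5, 0.9, -0.2]
opening: 0.187
finger_force: 30.0
[[ 0.005  1.    -0.003]
 [ 1.    -0.005 -0.009]
 [-0.009 -0.003 -1.   ]]
```

View pics/us2.png

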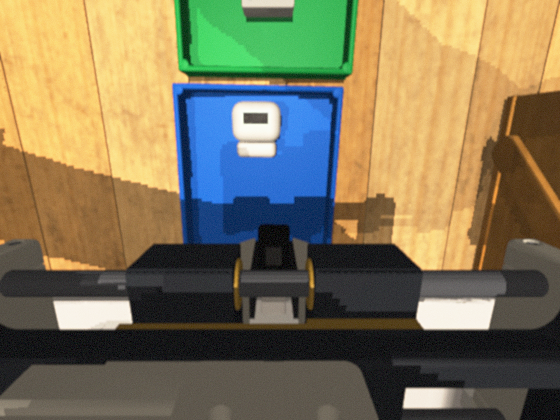

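The USB is held level; the tray centre is about 11 mm toward −x of the tool (rim cols 175–342). I'll shift, place and retreat.

```bash
python3 -m creep '[[[0,-1.1,1.5,0,0,0,0.6],[0,0,2.5,0,0,0,0.6],[0,0,2,0,0,0,0.6],[0,0,1.1,0,0,0,0.6],[0,0,0.15,0,0,0,0.6],[0,0,0.1,0,0,0,0.6],[0,0,0,0,0,0,3.4],[0,0,0,0,0,0,3.4],[0,0,0,0,0,0,3.4],[0,0,0,0,0,0,3.4],[0,0,-2,0,0,0,3.4],[0,0,-4,0,0,0,3.4],[0,0,-4,0,0,0,3.4],[0,0,-4,0,0,0,3.4],[0,-4,-3,0,0,0,3.4],[0,-4,0,0,0,0,3.4],[0,-4,0,0,0,0,3.4],[0,-4,0,0,0,0,3.4],[0,0,0,0,0,0,3.4]]]'
python3 - <<'E'
from h import *
p,d=grab_frame("top");np.save("pics/top9.npy",d)
a=cv2.resize(p[195:305,155:355,::-1],None,fx=4,fy=4,interpolation=cv2.INTER_CUBIC)
q,d=grab_frame("scene");b=cv2.resize(q[130:330,90:370,::-1],None,fx=2,fy=2)
cv2.imwrite("pics/fin.png",cv2.resize(np.vstack([a[:300,:800],cv2.copyMakeBorder(b[:290],0,0,0,240,0)]),(800,590)))
E
```

```text
t: 26.17
ee_pos: [0.387, -0.2124, 0.1894]
eef_rot: [-0.005, 0.711, 0.703, -0.008]
wrist_force: [-1.1, -0.3, 0.0]
opening: 0.368
finger_force: 0.0
```

View pics/fin.png

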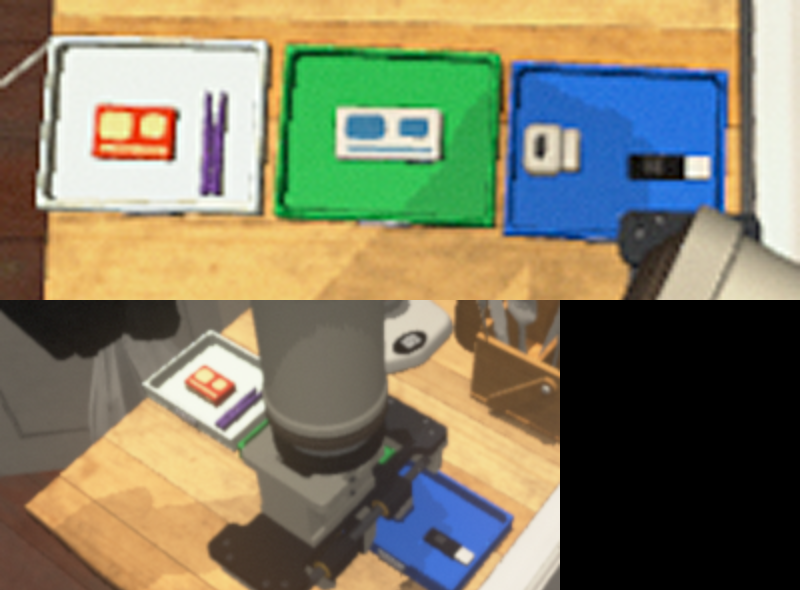

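All five lie flat in their trays: match (135,133) and peg (213,143) in white, plasters (388,133) in green, adapter (550,148) and USB (668,167) in blue. All are clear of the walls and the arm is free.

```bash
python3 -c "
from plant import *
print(job_done())"
```

```text
the job is handed in; nothing more can be done
None
```

The job is handed in at about 26 s of the 112 s: the final pictures show the matchbox and peg in the white tray, the USB stick and adapter in the blue, and the plasters in the green, all flat and released, and the jar and mug were not touched.

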